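# Latch the loaded clamping jig on the shell-craft table

## Robot

A 6-joint arm with a two-finger parallel gripper is mounted at the origin on the work surface. World frame = base frame: x ahead of the robot, y to its left, z up, the work surface at z = 0. Lengths are in m, angles in rad, forces in N, time in s.
With the tool pointing down it reaches from about 0.3 to 0.95 m from the base axis. Payload 3.1 kg.
Tool frame: the origin (TCP) lies between the finger pads; the fingertips stand 11 mm ahead of it and the grasp point (between the pads) lies 8 mm behind it; z points along the fingers, y is the direction in which the jaws open and shut (so a half turn about z gives the same grasp; the last joint's range is limited). The gripper opens to 85 mm and grips with 20 to 120 N. Pads are 22 mm wide; open, the fingers measure 114 mm over their backs; the gripper's body (76 mm by 85 mm) begins 54 mm behind the grasp point. The pads swing forward as they close: fully open they stand 13 mm farther back than shut.
Start: joints at [-1.276, 0.308, 1.634, -0, 1.2, -0.07], TCP at [0.223, -0.584, 0.242] pointing down, gripper open.
Joint ranges: [-3.06, 3.06], [-0.79, 1.96], [0.05, 2.63], [-1.19, 4.34], [0.05, 2.64], [-2.94, 2.94]. Speed limits (rad/s): [2.79, 2.79, 3.14, 3.14, 3.14, 3.14].

## Interface

Orientations are given as a unit quaternion [w, x, y, z].
In Python, from plant import arm, cams gives the robot as it stands. The module is installed in compiled form; this text tells all that it offers.
- The arm moves only by the tool jog_arm, never from a script. Its argument "deltas" is a list of rows, each an object of numbers: "rx", "ry", "rz": the turn, a rotation vector about the tool's x, y, z in rad; "x", "y", "z": the shift along the tool's x, y, z in cm; "jaw": the opening, from -1 (shut) to 1 (fully open). In form: [{"rx": .., "ry": .., "rz": .., "x": .., "y": .., "z": .., "jaw": ..}, ...]. A call has 1 to 20 rows; each row is the pose to reach, as a shift and turn from the pose measured when the call began, along the tool's axes at that moment; what a row does not reach only later rows make up. A row lasts 1/8 s, in which the tool goes at most 62.5 mm and 10.7 degrees, less where a joint would pass 70% of its speed; a pose out of reach is approached as far as the arm can. A call with a gripper value outside its range is refused whole. The fingers move at their own pace and stop on an object; "grip_force" is the grip in N (left out, the last holds). Time passes only in rows, so rows that repeat a pose let the fingers close. It gives the time, the measured TCP pose, the force and the opening at its end, in the units of the state.
- arm.read_state(): the state, without advancing time (a new reading comes with each control period).
- cams.capture(name): name is "scene" or "top" or "wrist"; returns a dict with "frame" (480x640x3 uint8, red, green, blue), "depth" (480x640 float32, m along the optical axis (not along the pixel's ray), 0 where there is no reading), "camera_matrix" (3x3 intrinsics, pixels), "k1" (the pictures are not rectified: a ray, as slopes to the right and down, at radius r is drawn at 1 + k1 r^2 times it, then the intrinsics apply), "xyz" and "attitude" of the camera in the world. Camera axes: x right, y down, z forward; pixel columns grow to the right and rows downward; lengths in m; the calibration is good to about 2 mm. A picture is of the moment at which its call begins.
- arm.close_job(): hands the job in, once; it reports no verdict.
The state is a dict: "time": time; "joints": joint angles; "joint_velocities": joint speeds; "joint_torque": joint torques, N m; "ee_pos": TCP position; "ee_rot": TCP orientation; "wrist_force": force on the tool from outside, world axes, zero at the start; "torque": the same for the moment, N m; "opening": finger opening in m.
Only numpy, scipy, OpenCV 4.12 (cv2) and the standard library are available. Lean on these libraries where they do the work, as an engineer would, in place of code of your own. Each camera call takes 0.05 s, during which the arm holds its last target.

## Task

Clamp the wood slice: on the jig that holds the slice (blue lever), tip the brass wire loop over so that it hooks behind its keeper, then push the lever over, away from the keeper, until it snaps past centre and lies flat. Leave the empty jig with the orange lever alone, and let go when done.

Things in the scene. Friction and masses are not known exactly. Their poses are not given: they have to be found in the camera images.
- jig: Wooden jig holding a 72 mm wood slice, blue lever; fixed, 235 mm (its x) by 150 mm (y), jaws 45 mm high. Origin: on the table below the lever's pivot, which is 59 mm up, axis along y. z up; x points from pivot to keeper, roughly away from the robot. Latch on y = 0; slice beside it at x 16, y 72 mm. The keeper's jaw slides towards the pivot on a spring (10 N, +2.5 N per mm).
- loop_bar (a point): Middle of the end bar of its brass loop: wire 6 mm, bar 44 mm along jig y, loop 100 mm long, pinned to the lever 18 mm above the pivot. It starts leaning back on a stop 35-47 deg past upright, away from the keeper, bar about 145-160 mm up. Pushed past upright (0.3 N) it falls by itself, clear round the lever, to land 6-11 mm behind the keeper, bar centre 58 mm up at jig x 95-100 mm.
- lever_tip (a point): Middle of the blue paddle (28 x 26 x 6 mm), 60 mm from the pivot. Starts up, leaning 18-30 deg towards the keeper, 110-117 mm above the table; friction holds it. Swings over the top away from the keeper to a stop, flat (jig x -60 mm, 59 mm up). With the loop hooked it needs up to 5 N, passes dead centre some 25 deg before flat, then snaps flat and stays; let go earlier it springs back.
- keeper (a point): Middle of the top of that jig's keeper, a dark steel upright 30 mm wide (jig y) and 8 mm thick with a 3 mm lip on its far side; top 70 mm above the table, at jig x = 82 mm while unlatched. The loop's bar hooks behind it, on the side away from the pivot. Latching draws keeper and jaw 5 to 6 mm towards the pivot.
- spare_loop_bar (a point): Middle of the end bar of the loop on the other, empty jig (orange lever, no slice), otherwise like the first; it must stay as it is.

How it is judged:
By the outcome, as a careful person would: the job done as asked, in the order asked, and still so for the second after the job is handed in, with the robot touching nothing.
It also fails if it takes over 35 s, if anything falls off the work surface, if the arm or the gripper's body presses on something with over 40 N, if the wrist force passes 120 N, or if a joint passes its speed limit or range.

## Working session

There is one attempt and no reset: what is moved stays moved. The work goes in short steps, Python scripts to look and compute and a tool call to move; the robot and the scene stay as the last step left them, time stands still between calls to the robot, and variables do not carry over. Pictures are saved under pics/ and viewed, and the job is handed in when it is done.

Besides the shell and the picture viewer there is one more tool, called as name(argument=value, ...) on one line, values as JSON. jog_arm: Moves the arm, as the interface text tells. Its arguments: {"type":"object","properties":{"deltas":{"type":"array","items":{"type":"object","properties":{"rx":{"type":"number"},"ry":{"type":"number"},"rz":{"type":"number"},"x":{"type":"number"},"y":{"type":"number"},"z":{"type":"number"},"jaw":{"type":"number"}}}},"grip_force":{"type":"number"}},"required":["deltas"]}

```bash
mkdir -p pics; ls; cat > h.py <<'E'
import numpy as np, cv2
from scipy.spatial.transform import Rotation as R
def rot(q): return R.from_quat([q[1],q[2],q[3],q[0]]).as_matrix()
def pts(c):
    K=np.array(c["camera_matrix"]);k1=c["k1"]
    h,w=c["depth"].shape
    u,v=np.meshgrid(np.arange(w),np.arange(h))
    p=np.stack([u,v],-1).reshape(-1,1,2).astype(np.float64)
    n=cv2.undistortPoints(p,K,np.array([k1,0,0,0,0.])).reshape(h,w,2)
    d=c["depth"].astype(float)
    P=np.stack([n[...,0]*d,n[...,1]*d,d],-1)
    W=P@att(c).T+np.array(c["xyz"])
    W[d==0]=np.nan
    return W
def att(c):
    a=np.array(c["attitude"],float)
    return rot(a) if a.size==4 else a.reshape(3,3)
E
python3 - <<'E'
from plant import arm,cams
import pickle,cv2
s=arm.read_state();print(s)
for n in("scene","top","wrist"):
    c=cams.capture(n);pickle.dump(c,open(n+"0.pkl","wb"))
    print(n,c["camera_matrix"],c["k1"],c["xyz"],c["attitude"])
    cv2.imwrite(f"pics/{n}0.png",c["frame"][...,::-1])
E
```

```text
pics
{'time': 0.0, 'joints': array([-1.27571557e+00,  3.09014825e-01,  1.63520206e+00,  1.50609512e-05,
        1.19969225e+00, -6.97219051e-02]), 'joint_velocities': array([ 1.45312407e-03,  1.43141105e-03, -3.47050936e-05, -2.74631010e-04,
       -1.34011254e-04, -8.05448301e-04]), 'joint_torque': array([ 6.98578901e-05, -4.15254629e+01, -2.76666051e+01, -2.37532004e-04,
        1.00991176e-02, -1.30005498e-05]), 'ee_pos': array([ 0.22271001, -0.58311521,  0.24103354]), 'ee_rot': array([-1.15168417e-03,  9.83410784e-01,  1.81388776e-01, -1.23263679e-04]), 'wrist_force': array([-0.17912231,  0.31674991, -0.34669399]), 'torque': array([-0.04266358, -0.03402364, -0.0182046 ]), 'opening': 0.08510594322207096}
scene [[450.56545271   0.         321.00417868]
 [  0.         450.56545271 244.23380141]
 [  0.           0.           1.        ]] -0.1105135081479084 [ 0.97621342 -0.3524743   0.53726045] [-0.38991361  0.80402592  0.40646988 -0.1905044 ]
top [[459.88354425   0.         320.4414041 ]
 [  0.         459.88354425 243.4063686 ]
 [  0.           0.           1.        ]] -0.06879426442854503 [ 0.45782846 -0.04803991  0.75849325] [ 0.04511569 -0.69880485  0.71253989 -0.04385494]
wrist [[338.51428885   0.         317.97615088]
 [  0.         338.51428885 243.14241175]
 [  0.           0.           1.        ]] -0.0565446312745617 [ 0.28899035 -0.55779276  0.37267006] [ 0.11322976  0.81568761 -0.56175754 -0.07912778]
```

View pics/scene0.png

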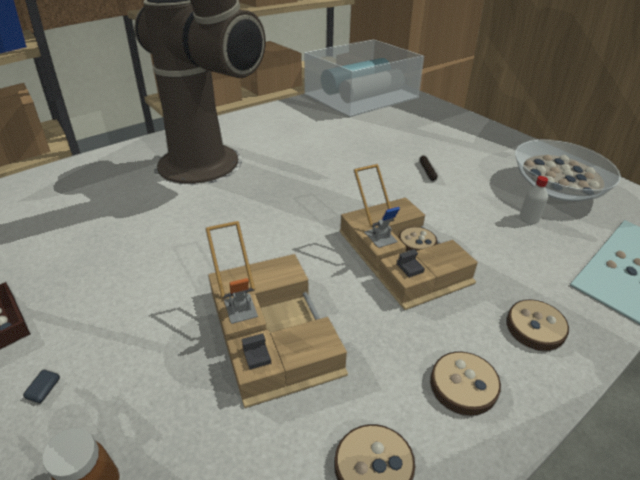

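View pics/top0.png

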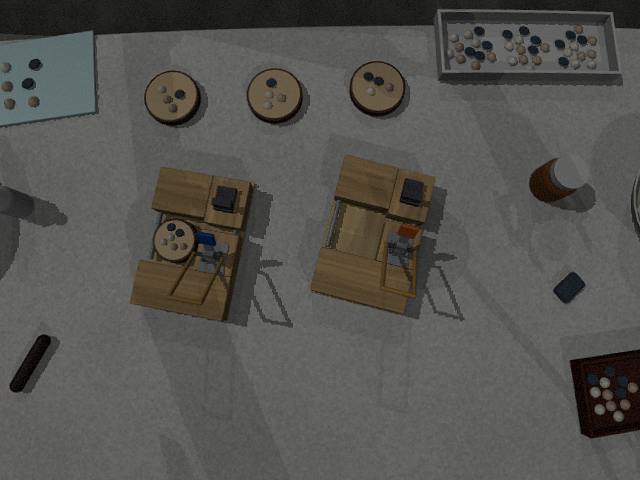

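The blue jig is at about (195,240) in the top view, with its keeper at (225,199), lever at (206,239) and loop bar at (198,297). In the scene view its loop bar is at (370,168). The orange jig is to the robot's right, about 0.3 m away.

```bash
python3 - <<'E'
import pickle,cv2
from h import *
t=pickle.load(open("top0.pkl","rb"));s=pickle.load(open("scene0.pkl","rb"))
for n,c,b in(("t",t,(120,150,260,330)),("s",s,(320,150,480,310))):
    W=pts(c);f=c["frame"]
    x0,y0,x1,y1=b
    cv2.imwrite(f"pics/{n}1.png",cv2.resize(f[y0:y1,x0:x1,::-1],None,fx=4,fy=4 if n=='s' else 3.3,interpolation=cv2.INTER_CUBIC)[:600])
    g=f.astype(int)
    m=np.zeros(f.shape[:2],bool);m[y0:y1,x0:x1]=1
    blue=m&(g[...,2]>g[...,0]*1.6+20)
    print(n,"blue",blue.sum(),np.nanmedian(W[blue],0),np.nanmin(W[blue],0),np.nanmax(W[blue],0))
    dark=m&(g.max(-1)<60)&(W[...,2]>0.06)&(W[...,2]<.08)
    print("dark",dark.sum(),np.nanmedian(W[dark],0),np.nanmin(W[dark],0),np.nanmax(W[dark],0))
    hi=m&(W[...,2]>0.125)
    print("hi",hi.sum())
    for i in np.argwhere(hi)[::8]: print(i[::-1],W[tuple(i)].round(3),f[tuple(i)])
    # jaw tops
    tp=m&(abs(W[...,2]-.045)<.004)
    q=np.argwhere(tp)
    P=W[tp][:,:2].astype(np.float32);print(len(P),cv2.minAreaRect(P))
E
```

```text
t blue 197 [0.54988368 0.11548409 0.11502121] [0.54162659 0.10329206 0.02511572] [0.57327953 0.15384019 0.1247428 ]
dark 314 [0.60522164 0.10984834 0.07020442] [0.51868774 0.08861034 0.06043332] [0.62060236 0.14039429 0.07996563]
hi 326
[177 278] [0.493 0.152 0.127] [80 62 31]
[177 280] [0.491 0.151 0.127] [65 47 15]
[175 282] [0.488 0.153 0.132] [77 58 29]
[176 283] [0.486 0.151 0.134] [58 45 26]
[178 284] [0.485 0.148 0.132] [54 45 27]
[176 285] [0.483 0.149 0.137] [34 25 12]
[175 286] [0.482 0.15  0.139] [45 37 22]
[173 287] [0.481 0.153 0.139] [68 52 29]
[171 288] [0.479 0.155 0.141] [77 56 26]
[209 288] [0.479 0.106 0.129] [37 30 13]
[207 289] [0.477 0.108 0.133] [61 50 28]
[205 290] [0.476 0.11  0.137] [77 59 29]
[173 291] [0.475 0.152 0.143] [23 14  0]
[170 292] [0.474 0.154 0.149] [61 47 16]
[167 293] [0.472 0.157 0.15 ] [80 65 41]
[206 293] [0.472 0.108 0.14 ] [41 31 19]
[203 294] [0.471 0.111 0.142] [78 59 29]
[169 295] [0.47  0.154 0.152] [72 52 31]
[205 295] [0.469 0.108 0.145] [41 29 12]
[171 296] [0.468 0.15  0.155] [81 62 35]
[203 296] [0.468 0.11  0.145] [63 46 21]
[1
[... 1805 characters left out ...]
49] [134 128 118]
[354 174] [0.462 0.107 0.147] [141 138 127]
[356 175] [0.466 0.108 0.146] [121  99  64]
[378 176] [0.481 0.147 0.138] [133 131 118]
[378 177] [0.479 0.149 0.134] [140 139 127]
[379 178] [0.484 0.147 0.135] [114 107  93]
[381 179] [0.487 0.15  0.134] [134 112  73]
[381 180] [0.488 0.148 0.133] [126 104  64]
[382 181] [0.492 0.147 0.133] [144 121  85]
[357 183] [0.475 0.104 0.136] [138 133 119]
[358 184] [0.476 0.105 0.134] [119 104  81]
[359 185] [0.48  0.104 0.134] [125 104  67]
[383 186] [0.497 0.146 0.126] [128 107  69]
[361 188] [0.483 0.107 0.129] [150 128  92]
4153 ((0.5551968812942505, 0.1562882959842682), (0.15267880260944366, 0.22605904936790466), 78.65001678466797)
```

```bash
python3 - <<'E'
import pickle,cv2
from h import *
for n in("top","scene"):
    c=pickle.load(open(n+"0.pkl","rb"));W=pts(c);g=c["frame"].astype(int)
    yy,xx=np.mgrid[:480,:640]
    b=(195,180,245,220) if n=="top" else (390,240,435,285)
    m=(xx>b[0])&(xx<b[2])&(yy>b[1])&(yy<b[3])
    k=m&(g.max(-1)<75)&(W[...,2]>.064)&(W[...,2]<.08)
    P=W[k];print(n,"keeper",len(P),np.median(P,0).round(4),cv2.minAreaRect(P[:,:2].astype(np.float32)))
    b=(120,150,260,330) if n=="top" else (320,150,480,310)
    m=(xx>b[0])&(xx<b[2])&(yy>b[1])&(yy<b[3])
    a=np.deg2rad(-11.4);ex=np.array([np.cos(a),np.sin(a),0]);ey=np.array([-ex[1],ex[0],0])
    hi=m&(W[...,2]>.12)&(g[...,2]<g[...,0]);P=W[hi];J=np.c_[P@ex,P@ey,P[:,2]]
    s=J[J[:,2]>.148];print("bar",len(s),np.median(s,0),s.min(0),s.max(0))
    bl=m&(g[...,2]>g[...,0]*1.6+20)&(W[...,2]>.09);P=W[bl];J=np.c_[P@ex,P@ey,P[:,2]];print("blue",np.percentile(J,[3,50,97],axis=0).round(4))
    tp=m&(abs(W[...,2]-.045)<.004);P=W[tp];J=np.c_[P@ex,P@ey,P[:,2]];print("jaw",np.percentile(J,[.5,99.5],axis=0).round(4))
    kk=W[k]; J=np.c_[kk@ex,kk@ey,kk[:,2]];print("keepJ",np.percentile(J,[2,50,98],axis=0).round(4))
E
```

```text
top keeper 160 [0.6117 0.1037 0.0702] ((0.6119996309280396, 0.10412118583917618), (0.030645420774817467, 0.011745821684598923), 78.16973876953125)
bar 182 [0.42826863 0.22150131 0.15308362] [0.42444954 0.1971544  0.14809894] [0.434164   0.24766546 0.15609434]
blue [[0.5099 0.2105 0.101 ]
 [0.5162 0.2217 0.1153]
 [0.5229 0.2334 0.1235]]
jaw [[0.4023 0.1902 0.0418]
 [0.624  0.3383 0.0486]]
keepJ [[0.5737 0.2082 0.0655]
 [0.579  0.2226 0.0702]
 [0.5846 0.2378 0.0726]]
scene keeper 110 [0.6135 0.0997 0.0699] ((0.6130995750427246, 0.10153578966856003), (0.03005940653383732, 0.01213464792817831), 82.24160766601562)
bar 100 [0.42950074 0.21977085 0.15284881] [0.42414723 0.19577464 0.14836077] [0.4349644  0.24707141 0.15560252]
blue [[0.517  0.2094 0.1029]
 [0.5216 0.2187 0.1159]
 [0.5242 0.2297 0.1224]]
jaw [[0.4026 0.1872 0.0412]
 [0.6253 0.3365 0.0487]]
keepJ [[0.5748 0.2057 0.0644]
 [0.5821 0.2188 0.0699]
 [0.586  0.2334 0.0716]]
```

View pics/t1.png

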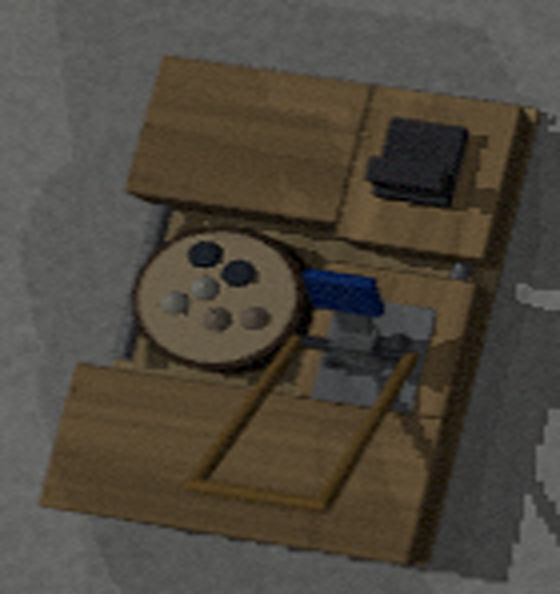

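View pics/s1.png

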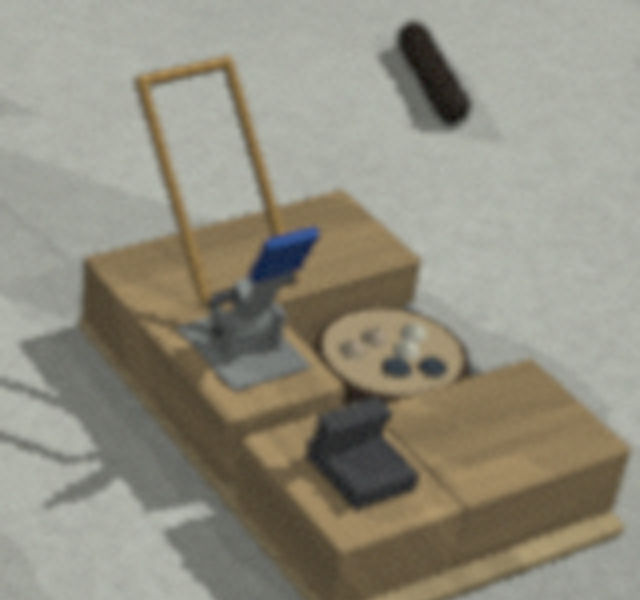

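```bash
cat >> h.py <<'E'
A=np.deg2rad(-11.5)
EX=np.array([np.cos(A),np.sin(A),0]);EY=np.array([-EX[1],EX[0],0])
P0=0.4955*np.array([np.cos(np.deg2rad(-11.4)),np.sin(np.deg2rad(-11.4)),0])+0.2210*np.array([np.sin(np.deg2rad(11.4)),np.cos(np.deg2rad(11.4)),0])
RT=np.c_[EY,EX,[0,0,-1]]
def plan(s,targets):
    """targets: jig x,y mm and tip z mm -> rows"""
    Rc=rot(s["ee_rot"]);p=np.array(s["ee_pos"])
    rv=R.from_matrix(Rc.T@RT).as_rotvec()
    for x,y,z in targets:
        w=P0+EX*x/1e3+EY*y/1e3;w[2]=(z+11)/1e3
        d=Rc.T@(w-p)*100
        print((x,y,z),"xyz cm",d.round(2),"rv",rv.round(3))
def where(s):
    p=np.array(s["ee_pos"])-P0
    print("t",round(s["time"],2),"jig tip mm",(p@EX*1e3).round(1),(p@EY*1e3).round(1),(s["ee_pos"][2]*1e3-11).round(1),"F jig",[(np.array(s["wrist_force"])@v).round(2) for v in(EX,EY,[0,0,1])],"rverr",R.from_matrix(rot(s["ee_rot"]).T@RT).as_rotvec().round(3),"open",s["opening"])
E
python3 - <<'E'
from plant import arm
from h import *
s=arm.read_state();print(P0);where(s);plan(s,[(-105,0,230),(-105,0,138)])
E
```

```text
[0.52940664 0.11870072 0.        ]
t 0.15 jig tip mm -160.5 -749.0 230.3 F jig [np.float64(0.15), np.float64(-0.53), np.float64(0.73)] rverr [-2.000e-03 -1.000e-03 -1.005e+00] open 0.08507008093955942
(-105, 0, 230) xyz cm [ 44.82 -60.26   0.14] rv [-2.000e-03 -1.000e-03 -1.005e+00]
(-105, 0, 138) xyz cm [ 44.82 -60.25   9.34] rv [-2.000e-03 -1.000e-03 -1.005e+00]
```

jog_arm(deltas=[{"x":11.2,"y":-15.1,"z":0,"rz":-0.25,"jaw":-1},{"x":22.4,"y":-30.1,"z":0,"rz":-0.5,"jaw":-1},{"x":33.6,"y":-45.2,"z":0,"rz":-0.75,"jaw":-1},{"x":44.8,"y":-60.3,"z":0.1,"rz":-1.005,"jaw":-1},{"x":44.8,"y":-60.3,"z":0.1,"rz":-1.005,"jaw":-1},{"x":44.8,"y":-60.3,"z":0.1,"rz":-1.005,"jaw":-1},{"x":44.8,"y":-60.3,"z":0.1,"rz":-1.005,"jaw":-1},{"x":44.8,"y":-60.3,"z":0.1,"rz":-1.005,"jaw":-1},{"x":44.8,"y":-60.3,"z":0.1,"rz":-1.005,"jaw":-1},{"x":44.8,"y":-60.3,"z":0.1,"rz":-1.005,"jaw":-1},{"x":44.8,"y":-60.3,"z":0.1,"rz":-1.005,"jaw":-1},{"x":44.8,"y":-60.3,"z":0.1,"rz":-1.005,"jaw":-1},{"x":44.8,"y":-60.3,"z":0.1,"rz":-1.005,"jaw":-1},{"x":44.8,"y":-60.3,"z":0.1,"rz":-1.005,"jaw":-1},{"x":44.8,"y":-60.3,"z":0.1,"rz":-1.005,"jaw":-1},{"x":44.8,"y":-60.3,"z":0.1,"rz":-1.005,"jaw":-1}], grip_force=40)

```text
validation failed for argument at $.de...
```

```bash
python3 - <<'E'
from plant import arm,cams
from h import *
s=arm.read_state();where(s);print(s["joints"]);plan(s,[(-105,0,230),(-105,0,138)])
c=cams.capture("wrist");cv2.imwrite("pics/w2.png",c["frame"][...,::-1])
E
```

```text
t 0.15 jig tip mm -160.5 -749.0 230.3 F jig [np.float64(0.15), np.float64(-0.53), np.float64(0.73)] rverr [-2.000e-03 -1.000e-03 -1.005e+00] open 0.08507008093955942
[-1.27567497e+00  3.08828059e-01  1.63490749e+00 -1.53350714e-05
  1.19966579e+00 -6.96911461e-02]
(-105, 0, 230) xyz cm [ 44.82 -60.26   0.14] rv [-2.000e-03 -1.000e-03 -1.005e+00]
(-105, 0, 138) xyz cm [ 44.82 -60.25   9.34] rv [-2.000e-03 -1.000e-03 -1.005e+00]
```

View pics/w2.png

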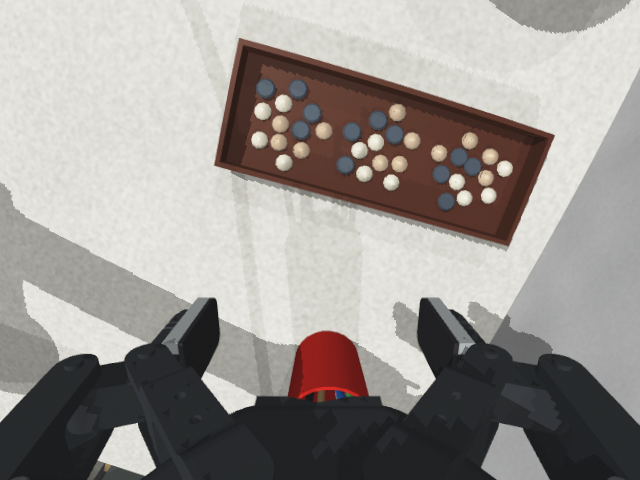

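The call was refused and nothing moved, so I'll resend with every key in each row. A red-capped object stands under the gripper at (330,370), so I'll lift a bit before closing the jaws.

jog_arm(deltas=[{"rx":0,"ry":0,"rz":0,"x":0,"y":0,"z":-5,"jaw":1},{"rx":0,"ry":0,"rz":-0.18,"x":4,"y":-5,"z":-5,"jaw":1},{"rx":0,"ry":0,"rz":-0.36,"x":8,"y":-10,"z":-5,"jaw":1},{"rx":0,"ry":0,"rz":-0.54,"x":12,"y":-15,"z":-5,"jaw":-1}], grip_force=40)

```text
time: 0.7
ee_pos: [0.2803, -0.4031, 0.2916]
ee_rot: [-0.001, 0.898, 0.439, 0.0]
wrist_force: [0.7, 0.0, 0.6]
opening: 0.0699
```

```bash
python3 - <<'E'
from plant import arm,cams
from h import *
s=arm.read_state();where(s);print(s["joints"]);plan(s,[(-105,0,230),(-105,0,138)])
E
```

```text
t 0.7 jig tip mm -140.1 -561.0 280.6 F jig [np.float64(0.69), np.float64(0.17), np.float64(0.61)] rverr [-0.001 -0.001 -0.46 ] open 0.06990158811322053
[-1.05245655e+00  8.10947682e-04  1.88596538e+00  8.43096083e-04
  1.25614480e+00 -3.91734348e-01]
(-105, 0, 230) xyz cm [ 51.82 -21.77   5.15] rv [-0.001 -0.001 -0.46 ]
(-105, 0, 138) xyz cm [ 51.8  -21.76  14.35] rv [-0.001 -0.001 -0.46 ]
```

jog_arm(deltas=[{"rx":0,"ry":0,"rz":-0.1,"x":5.2,"y":-2.2,"z":0,"jaw":-1},{"rx":0,"ry":0,"rz":-0.2,"x":10.4,"y":-4.4,"z":0,"jaw":-1},{"rx":0,"ry":0,"rz":-0.3,"x":15.6,"y":-6.6,"z":0,"jaw":-1},{"rx":0,"ry":0,"rz":-0.4,"x":20.8,"y":-8.8,"z":0,"jaw":-1},{"rx":0,"ry":0,"rz":-0.46,"x":26,"y":-11,"z":0,"jaw":-1},{"rx":0,"ry":0,"rz":-0.46,"x":31.2,"y":-13.2,"z":0,"jaw":-1},{"rx":0,"ry":0,"rz":-0.46,"x":36.4,"y":-15.4,"z":0,"jaw":-1},{"rx":0,"ry":0,"rz":-0.46,"x":41.6,"y":-17.6,"z":0,"jaw":-1},{"rx":0,"ry":0,"rz":-0.46,"x":46.8,"y":-19.8,"z":1,"jaw":-1},{"rx":0,"ry":0,"rz":-0.46,"x":51.8,"y":-21.8,"z":3,"jaw":-1},{"rx":0,"ry":0,"rz":-0.46,"x":51.8,"y":-21.8,"z":5,"jaw":-1},{"rx":0,"ry":0,"rz":-0.46,"x":51.8,"y":-21.8,"z":5,"jaw":-1}])

```text
time: 2.2
ee_pos: [0.4245, 0.14, 0.2406]
ee_rot: [-0.002, 0.774, 0.633, -0.002]
wrist_force: [-0.2, 0.0, 0.1]
opening: -0.0001
```

```bash
python3 - <<'E'
from plant import arm,cams
from h import *
s=arm.read_state();where(s);print(s["joints"]);plan(s,[(-105,0,138),(-85,0,138)])
c=cams.capture("wrist");cv2.imwrite("pics/w3.png",c["frame"][...,::-1])
c=cams.capture("scene");cv2.imwrite("pics/s3.png",c["frame"][...,::-1])
E
```

```text
t 2.2 jig tip mm -107.1 -0.1 229.6 F jig [np.float64(-0.21), np.float64(-0.01), np.float64(0.08)] rverr [-0.005  0.001  0.001] open -0.00010727136988793012
[ 2.20110747e-01 -3.97243817e-02  2.03259760e+00  1.49760614e-03
  1.15327185e+00  4.18795067e-01]
(-105, 0, 138) xyz cm [0.01 0.25 9.15] rv [-0.005  0.001  0.001]
(-85, 0, 138) xyz cm [0.01 2.25 9.14] rv [-0.005  0.001  0.001]
```

View pics/w3.png

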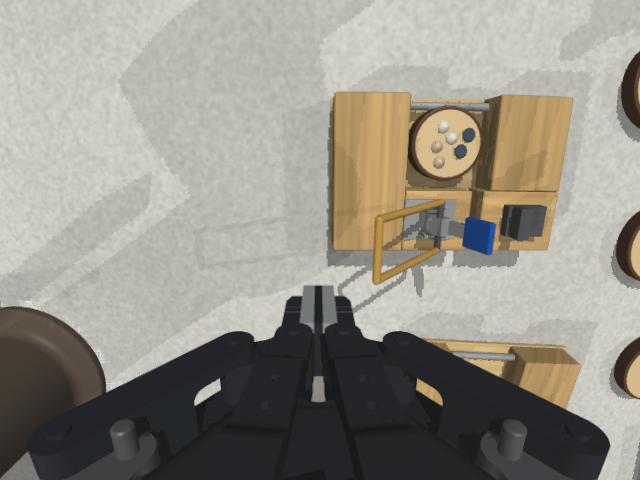

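View pics/s3.png

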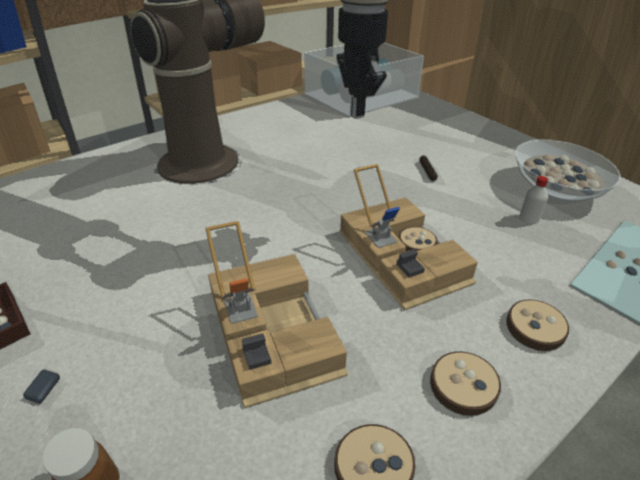

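The wrist view shows the shut gripper aligned with the jig, just short of the loop bar (378,250), with the lever at (479,236) and keeper at (524,222). I'll cross-check the positions with this camera's depth, then go down.

```bash
python3 - <<'E'
from plant import arm,cams
from h import *
c=cams.capture("wrist");W=pts(c);g=c["frame"].astype(int)
D=W-P0;J=np.stack([D@EX*1e3,D@EY*1e3,W[...,2]*1e3],-1)
yy,xx=np.mgrid[:480,:640]
m=(xx>360)&(xx<460)&(yy>195)&(yy<290)&(J[...,2]>146)
print("bar",np.percentile(J[m],[3,50,97],axis=0).round(1))
m=(xx>455)&(xx<500)&(yy>210)&(yy<260)&(g[...,2]>g[...,0]*1.6+20)
print("blue",np.percentile(J[m],[3,50,97],axis=0).round(1))
m=(xx>500)&(xx<550)&(yy>200)&(yy<245)&(abs(J[...,2]-70)<5)&(g.max(-1)<90)
print("keep",np.percentile(J[m],[3,50,97],axis=0).round(1))
E
```

```text
bar [[-68.9 -20.5 147.5]
 [-66.    4.1 153.1]
 [-59.5  26.4 154.6]]
blue [[nan nan nan]
 [nan nan nan]
 [nan nan nan]]
keep [[ 80.2 -11.2  65.6]
 [ 84.6   3.3  69.9]
 [ 91.4  17.6  71.3]]
```

jog_arm(deltas=[{"rx":0,"ry":0,"rz":0,"x":0,"y":0,"z":4.5,"jaw":-1},{"rx":0,"ry":0,"rz":0,"x":0,"y":0,"z":9,"jaw":-1},{"rx":0,"ry":0,"rz":0,"x":0,"y":0,"z":9.1,"jaw":-1}])

```text
time: 2.72
ee_pos: [0.4243, 0.1381, 0.1502]
ee_rot: [-0.002, 0.775, 0.632, -0.002]
wrist_force: [-1.7, -1.2, 0.1]
opening: -0.0002
```

```bash
python3 - <<'E'
from plant import arm,cams
from h import *
s=arm.read_state();where(s);plan(s,[(-80,0,141),(-60,0,148),(-30,0,158),(0,0,163),(20,0,163)])
c=cams.capture("scene");cv2.imwrite("pics/s4.png",cv2.resize(c["frame"][50:320,280:520,::-1],None,fx=2.2,fy=2.2))
E
```

```text
t 2.73 jig tip mm -106.9 -2.0 139.2 F jig [np.float64(-1.46), np.float64(-1.56), np.float64(0.14)] rverr [-0.005  0.001 -0.003] open -0.00015467727287940273
(-80, 0, 141) xyz cm [ 0.2   2.69 -0.19] rv [-0.005  0.001 -0.003]
(-60, 0, 148) xyz cm [ 0.21  4.68 -0.9 ] rv [-0.005  0.001 -0.003]
(-30, 0, 158) xyz cm [ 0.22  7.68 -1.91] rv [-0.005  0.001 -0.003]
(0, 0, 163) xyz cm [ 0.23 10.67 -2.43] rv [-0.005  0.001 -0.003]
(20, 0, 163) xyz cm [ 0.23 12.67 -2.44] rv [-0.005  0.001 -0.003]
```

View pics/s4.png

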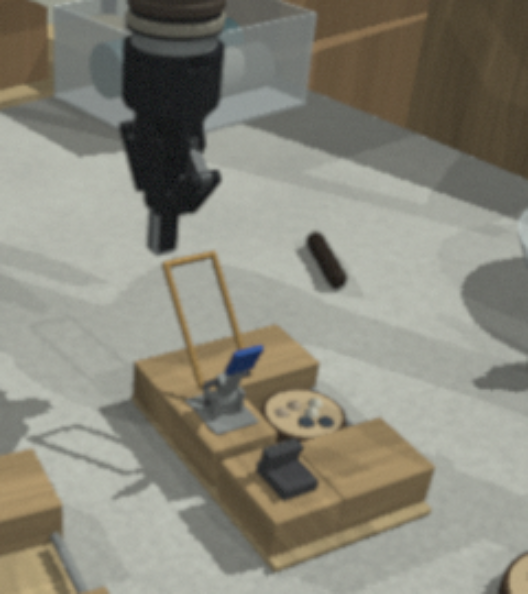

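The fingertips (160,248) are just behind the loop bar (190,258). Next I push along the arc at about 1.2 cm per row.

jog_arm(deltas=[{"rx":0,"ry":0,"rz":0,"x":0.4,"y":1.5,"z":0,"jaw":-1},{"rx":0,"ry":0,"rz":0,"x":0.4,"y":2.5,"z":-0.2,"jaw":-1},{"rx":0,"ry":0,"rz":0,"x":0.4,"y":3.5,"z":-0.5,"jaw":-1},{"rx":0,"ry":0,"rz":0,"x":0.4,"y":4.5,"z":-0.9,"jaw":-1},{"rx":0,"ry":0,"rz":0,"x":0.4,"y":5.5,"z":-1.3,"jaw":-1},{"rx":0,"ry":0,"rz":0,"x":0.4,"y":6.5,"z":-1.7,"jaw":-1},{"rx":0,"ry":0,"rz":0,"x":0.4,"y":7.5,"z":-2.0,"jaw":-1},{"rx":0,"ry":0,"rz":0,"x":0.4,"y":8.5,"z":-2.3,"jaw":-1}])

```text
time: 3.78
ee_pos: [0.5123, 0.1253, 0.1767]
ee_rot: [0.0, 0.775, 0.632, 0.001]
wrist_force: [-0.7, 0.9, -0.5]
opening: 0.0003
```

```bash
python3 - <<'E'
from plant import arm,cams
from h import *
s=arm.read_state();where(s);plan(s,[(0,2,163),(20,2,163)])
c=cams.capture("scene");cv2.imwrite("pics/s5.png",cv2.resize(c["frame"][50:320,280:520,::-1],None,fx=2.2,fy=2.2))
E
```

```text
t 3.77 jig tip mm -18.1 3.0 165.7 F jig [np.float64(-0.88), np.float64(0.74), np.float64(-0.46)] rverr [ 0.002 -0.002 -0.003] open 0.0002561036095103649
(0, 2, 163) xyz cm [-0.1   1.81  0.27] rv [ 0.002 -0.002 -0.003]
(20, 2, 163) xyz cm [-0.09  3.81  0.28] rv [ 0.002 -0.002 -0.003]
```

View pics/s5.png

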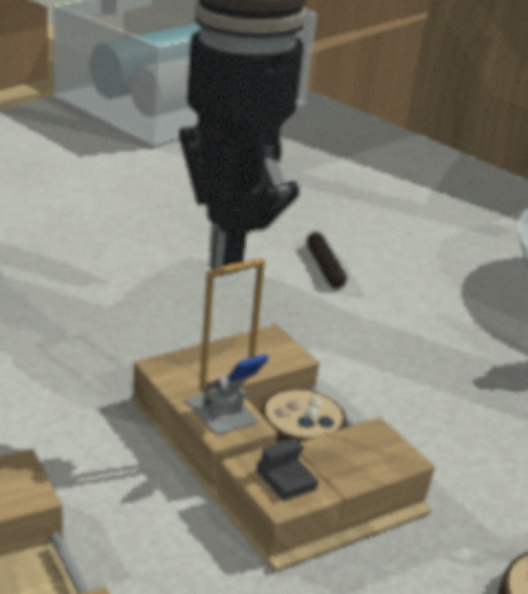

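The loop is near upright, with the bar in front of the fingertips at (237,268). The lever may have dragged a bit towards the keeper. I'll continue past upright.

jog_arm(deltas=[{"rx":0,"ry":0,"rz":0,"x":0,"y":1,"z":0.1,"jaw":-1},{"rx":0,"ry":0,"rz":0,"x":0,"y":2,"z":0.2,"jaw":-1},{"rx":0,"ry":0,"rz":0,"x":0,"y":3,"z":0.2,"jaw":-1},{"rx":0,"ry":0,"rz":0,"x":0,"y":3.3,"z":0.2,"jaw":-1},{"rx":0,"ry":0,"rz":0,"x":0,"y":3.3,"z":0.2,"jaw":-1},{"rx":0,"ry":0,"rz":0,"x":0,"y":3.3,"z":0.2,"jaw":-1},{"rx":0,"ry":0,"rz":0,"x":0,"y":3.3,"z":0.2,"jaw":-1}])

```text
time: 4.7
ee_pos: [0.5454, 0.1184, 0.1747]
ee_rot: [0.0, 0.775, 0.632, 0.002]
wrist_force: [0.1, 1.1, -0.4]
opening: -0.0002
```

```bash
python3 - <<'E'
from plant import arm,cams
from h import *
s=arm.read_state();where(s)
c=cams.capture("scene");cv2.imwrite("pics/s6.png",cv2.resize(c["frame"][50:320,280:520,::-1],None,fx=2.2,fy=2.2))
E
```

```text
t 4.7 jig tip mm 15.8 2.9 163.7 F jig [np.float64(-0.13), np.float64(1.05), np.float64(-0.42)] rverr [ 0.003 -0.002 -0.003] open -0.00019843256574028295
```

View pics/s6.png

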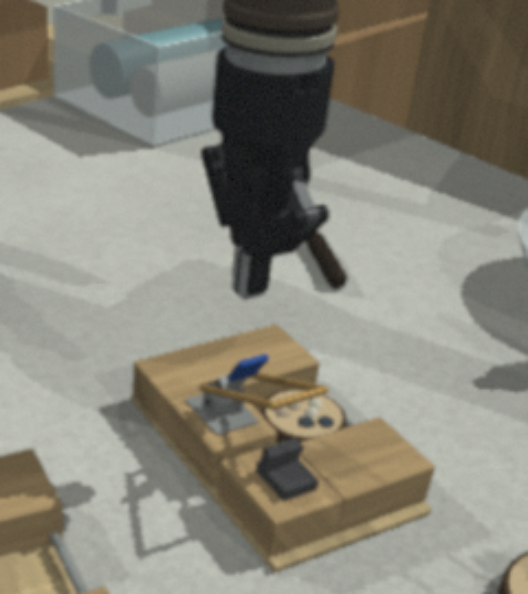

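The loop has tipped over, with its bar at (300,395), and may still be falling. I'll lift over towards the keeper side and look again.

jog_arm(deltas=[{"rx":0,"ry":0,"rz":0,"x":0,"y":0,"z":-2,"jaw":-1},{"rx":0,"ry":0,"rz":0,"x":0,"y":2,"z":-2,"jaw":-1},{"rx":0,"ry":0,"rz":0,"x":0,"y":4,"z":-2,"jaw":-1},{"rx":0,"ry":0,"rz":0,"x":0,"y":4,"z":-2,"jaw":-1}])

```text
time: 5.25
ee_pos: [0.5855, 0.1102, 0.1952]
ee_rot: [0.001, 0.775, 0.631, 0.002]
wrist_force: [0.9, -1.7, 0.5]
opening: 0.0
```

```bash
python3 - <<'E'
from plant import arm,cams
from h import *
import pickle
s=arm.read_state();where(s)
for n in("scene","wrist"):
    c=cams.capture(n);pickle.dump(c,open(n+"7.pkl","wb"))
    f=c["frame"][...,::-1]
    cv2.imwrite(f"pics/{n}7.png",cv2.resize(f[180:310,330:480],None,fx=4,fy=4,interpolation=cv2.INTER_CUBIC) if n=="scene" else f)
E
```

```text
t 5.25 jig tip mm 56.6 2.8 184.2 F jig [np.float64(1.17), np.float64(-1.49), np.float64(0.53)] rverr [ 0.004 -0.003 -0.003] open 1.293188829689243e-05
```

View pics/scene7.png

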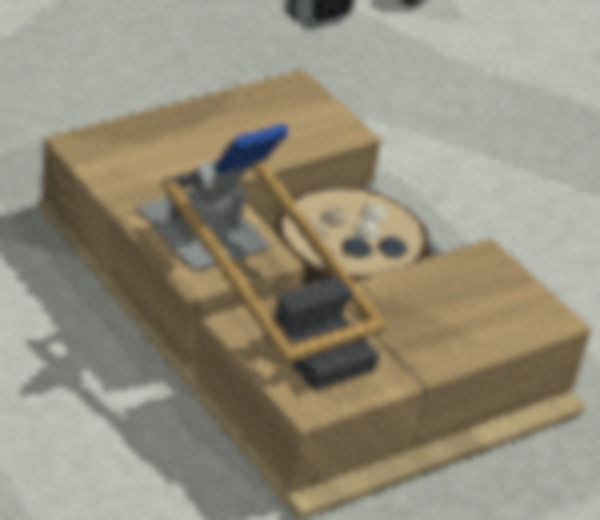

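View pics/wrist7.png

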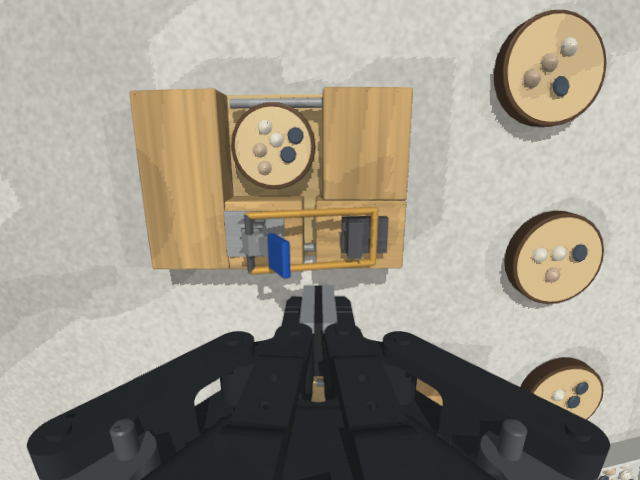

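The loop lies round the keeper with its bar on the far side: scene (330,340), wrist (374,236). The lever is at wrist (279,256), and I'll measure it now.

```bash
python3 - <<'E'
from h import *
import pickle
for n,b in(("wrist",(255,220,300,285)),("scene",(370,200,410,230))):
    c=pickle.load(open(n+"7.pkl","rb"));W=pts(c);g=c["frame"].astype(int)
    D=W-P0;J=np.stack([D@EX*1e3,D@EY*1e3,W[...,2]*1e3],-1)
    yy,xx=np.mgrid[:480,:640]
    m=(xx>b[0])&(xx<b[2])&(yy>b[1])&(yy<b[3])&np.isfinite(W[...,0])
    k=m&(g[...,2]>g[...,0]*1.5+15);print(n,"blue",k.sum(),np.percentile(J[k],[3,50,97],axis=0).round(1))
    if n=="wrist":
        k=(xx>368)&(xx<381)&(yy>212)&(yy<262)&(J[...,2]>54);print("bar",np.percentile(J[k],[3,50,97],axis=0).round(1))
        k=(xx>338)&(xx<366)&(yy>216)&(yy<256)&(J[...,2]>66);print("keeper",np.percentile(J[k],[3,50,97],axis=0).round(1))
E
```

```text
wrist blue 785 [[ 21.7  -8.3  97.4]
 [ 30.6   4.  112.7]
 [ 37.5  15.2 118.8]]
bar [[ 99.  -16.4  54.4]
 [102.4   3.   59.8]
 [108.5  21.7  61.7]]
keeper [[80.3 -9.  68.4]
 [85.5  3.9 69.9]
 [90.9 17.2 71.3]]
scene blue 81 [[ 26.1 -13.   98.8]
 [ 33.7  -3.3 113.7]
 [ 36.7   8.  119. ]]
```

jog_arm(deltas=[{"rx":0,"ry":0,"rz":0,"x":0,"y":0.8,"z":2,"jaw":-1},{"rx":0,"ry":0,"rz":0,"x":0,"y":0.8,"z":5,"jaw":-1},{"rx":0,"ry":0,"rz":0,"x":0,"y":0.8,"z":7.6,"jaw":-1},{"rx":0,"ry":0,"rz":0,"x":0,"y":0.8,"z":7.6,"jaw":-1}])

```text
time: 5.85
ee_pos: [0.5883, 0.1086, 0.1145]
ee_rot: [-0.002, 0.775, 0.632, -0.002]
wrist_force: [0.1, 1.4, 0.3]
opening: -0.0003
```

```bash
python3 - <<'E'
from plant import arm,cams
from h import *
s=arm.read_state();where(s);plan(s,[(53,2,108),(35,2,110),(17,2,112),(3,2,113),(-11,2,110),(-24,2,102),(-36,2,91.5),(-44.5,2,78),(-50,2,64)])
c=cams.capture("scene");f=c["frame"][...,::-1]
cv2.imwrite("pics/s8.png",cv2.resize(f[130:310,330:480],None,fx=3.3,fy=3.3,interpolation=cv2.INTER_CUBIC))
E
```

```text
t 5.85 jig tip mm 59.7 1.8 103.5 F jig [np.float64(-0.14), np.float64(1.39), np.float64(0.28)] rverr [-0.006  0.001 -0.003] open -0.00025357163848950656
(53, 2, 108) xyz cm [ 0.02 -0.67 -0.45] rv [-0.006  0.001 -0.003]
(35, 2, 110) xyz cm [ 0.01 -2.47 -0.64] rv [-0.006  0.001 -0.003]
(17, 2, 112) xyz cm [ 0.01 -4.28 -0.83] rv [-0.006  0.001 -0.003]
(3, 2, 113) xyz cm [ 0.   -5.68 -0.92] rv [-0.006  0.001 -0.003]
(-11, 2, 110) xyz cm [-0.   -7.07 -0.61] rv [-0.006  0.001 -0.003]
(-24, 2, 102) xyz cm [-0.01 -8.37  0.2 ] rv [-0.006  0.001 -0.003]
(-36, 2, 91.5) xyz cm [-0.01 -9.56  1.26] rv [-0.006  0.001 -0.003]
(-44.5, 2, 78) xyz cm [-1.00e-02 -1.04e+01  2.61e+00] rv [-0.006  0.001 -0.003]
(-50, 2, 64) xyz cm [-1.000e-02 -1.095e+01  4.010e+00] rv [-0.006  0.001 -0.003]
```

View pics/s8.png

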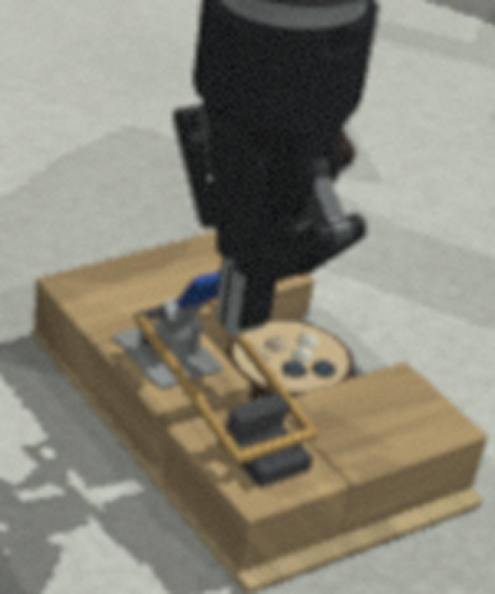

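The fingertip (243,325) stands on the keeper side of the lever (200,292), above and between the loop's legs. I'll push to about upright first.

jog_arm(deltas=[{"rx":0,"ry":0,"rz":0,"x":0,"y":-0.7,"z":-0.4,"jaw":-1},{"rx":0,"ry":0,"rz":0,"x":0,"y":-1.6,"z":-0.5,"jaw":-1},{"rx":0,"ry":0,"rz":0,"x":0,"y":-2.5,"z":-0.6,"jaw":-1},{"rx":0,"ry":0,"rz":0,"x":0,"y":-3.4,"z":-0.7,"jaw":-1},{"rx":0,"ry":0,"rz":0,"x":0,"y":-4.3,"z":-0.8,"jaw":-1},{"rx":0,"ry":0,"rz":0,"x":0,"y":-5,"z":-0.9,"jaw":-1},{"rx":0,"ry":0,"rz":0,"x":0,"y":-5.7,"z":-0.9,"jaw":-1},{"rx":0,"ry":0,"rz":0,"x":0,"y":-5.7,"z":-0.9,"jaw":-1}])

```text
time: 6.9
ee_pos: [0.5372, 0.1202, 0.1312]
ee_rot: [0.002, 0.775, 0.632, 0.003]
wrist_force: [-1.7, -2.9, 17.7]
opening: 0.0002
```

```bash
python3 - <<'E'
from plant import arm,cams
from h import *
s=arm.read_state();where(s);plan(s,[(-11,2,110),(-24,2,102),(-36,2,91.5),(-44.5,2,78),(-50,2,64)])
c=cams.capture("scene");f=c["frame"][...,::-1]
cv2.imwrite("pics/s9.png",cv2.resize(f[130:310,330:480],None,fx=3.3,fy=3.3,interpolation=cv2.INTER_CUBIC))
E
```

```text
t 6.9 jig tip mm 7.4 3.0 120.2 F jig [np.float64(-1.13), np.float64(-3.15), np.float64(17.7)] rverr [ 0.006 -0.002 -0.002] open 0.0001687675212634184
(-11, 2, 110) xyz cm [-0.1  -1.84  1.01] rv [ 0.006 -0.002 -0.002]
(-24, 2, 102) xyz cm [-0.11 -3.15  1.8 ] rv [ 0.006 -0.002 -0.002]
(-36, 2, 91.5) xyz cm [-0.11 -4.35  2.84] rv [ 0.006 -0.002 -0.002]
(-44.5, 2, 78) xyz cm [-0.12 -5.21  4.19] rv [ 0.006 -0.002 -0.002]
(-50, 2, 64) xyz cm [-0.12 -5.77  5.58] rv [ 0.006 -0.002 -0.002]
```

View pics/s9.png

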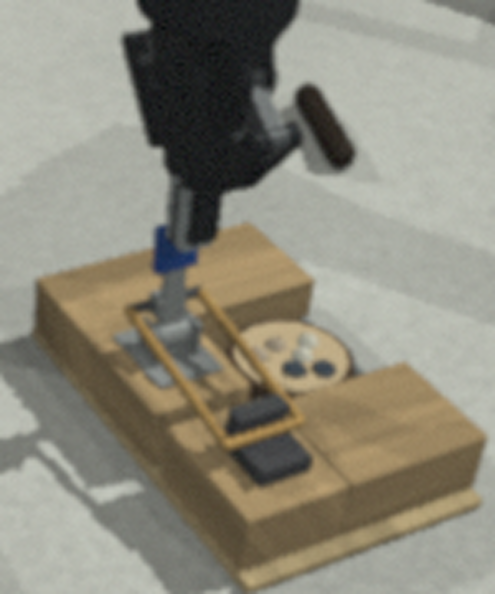

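The wrist reads 18 N upwards and the tip sits 7 mm above its command. The paddle's top edge may be caught under a ledge on the finger's back, so I'll measure the lever before going on.

```bash
python3 - <<'E'
from plant import arm,cams
from h import *
for n,b in(("scene",(365,190,400,225)),("top",(160,200,240,300)),("wrist",(200,200,400,330))):
    c=cams.capture(n);W=pts(c);g=c["frame"].astype(int)
    D=W-P0;J=np.stack([D@EX*1e3,D@EY*1e3,W[...,2]*1e3],-1)
    yy,xx=np.mgrid[:480,:640]
    m=(xx>b[0])&(xx<b[2])&(yy>b[1])&(yy<b[3])&np.isfinite(W[...,0])
    k=m&(g[...,2]>g[...,0]*1.5+15)&(J[...,2]>70);print(n,k.sum(),np.percentile(J[k],[3,50,97],axis=0).round(1) if k.any() else "")
    if n=="wrist": cv2.imwrite("pics/w9.png",c["frame"][...,::-1])
    if n=="scene":
        for v in range(198,224): print(v,[(u,J[v,u].round(0).astype(int).tolist()) for u in (386,392) if np.isfinite(W[v,u,0])])
where(arm.read_state())
E
```

```text
scene 71 [[-2.500e+00 -1.210e+01  1.023e+02]
 [-1.000e-01 -5.100e+00  1.094e+02]
 [ 2.000e+00  8.200e+00  1.243e+02]]
198 [(386, [14, -7, 138]), (392, [18, 2, 138])]
199 [(386, [13, -6, 135]), (392, [16, 4, 134])]
200 [(386, [12, -5, 133]), (392, [18, 3, 133])]
201 [(386, [13, -5, 131]), (392, [18, 3, 132])]
202 [(386, [14, -6, 130]), (392, [20, 2, 132])]
203 [(386, [13, -5, 127]), (392, [18, 4, 128])]
204 [(386, [15, -6, 126]), (392, [12, 8, 121])]
205 [(386, [13, -4, 123]), (392, [-78, 75, 46])]
206 [(386, [1, 4, 111]), (392, [-75, 73, 46])]
207 [(386, [1, 5, 109]), (392, [-72, 71, 46])]
208 [(386, [0, 5, 106]), (392, [-70, 69, 46])]
209 [(386, [0, 6, 104]), (392, [-65, 66, 47])]
210 [(386, [1, 5, 103]), (392, [-63, 65, 46])]
211 [(386, [-65, 52, 46]), (392, [-62, 64, 45])]
212 [(386, [-62, 50, 47]), (392, [-56, 61, 47])]
213 [(386, [-62, 51, 44]), (392, [-54, 60, 46])]
214 [(386, [-57, 48, 46]), (392, [-52, 58, 46])]
215 [(386, [-55, 47, 45]), (392, [-51, 58, 44])]
216 [(386, [-53, 45, 45]), (392, [-46, 54, 46])]
217 [(386, [-49, 42, 46]), (392, [-44, 53, 45])]
218 [(386, [-6, 13, 79]), (392, [-41, 51, 45])]
219 [(386, [-5, 12, 78]), (392, [-2, 23, 76])]
220 [(386, [-5, 12, 76]), (392, [-1, 22, 76])]
221 [(386, [-38, 36, 45]), (392, [2, 20, 76])]
222 [(386, [-35, 34, 45]), (392, [3, 20, 75])]
223 [(386, [-32, 32, 45]), (392, [4, 19, 73])]
top 37 [[ -6.  -10.9 103. ]
 [ -3.6  -9.5 125.2]
 [ -0.9  -3.7 128.1]]
wrist 382 [[ -4.   10.2 102.1]
 [ -0.7  14.5 119.6]
 [  2.2  15.5 127.3]]
t 7.1 jig tip mm 7.6 3.0 120.2 F jig [np.float64(-1.6), np.float64(-3.77), np.float64(18.51)] rverr [ 0.006 -0.002 -0.002] open 8.560382874736587e-05
```

View pics/w9.png

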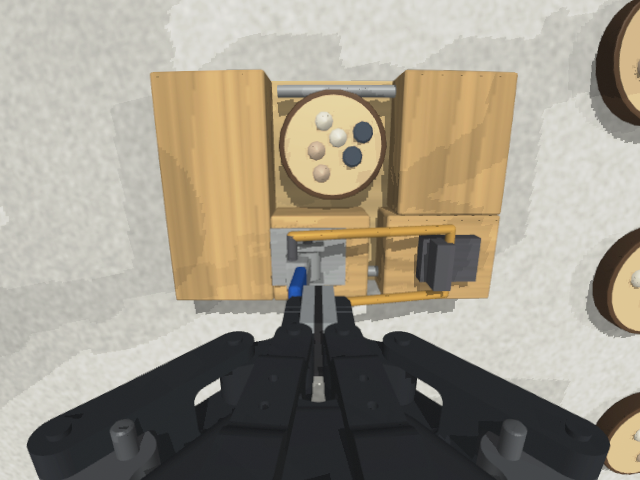

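Measured, the lever is upright and the pad face at the tip is only about 6.5 mm from centre, so the paddle's top does touch the finger's ledge. I'll raise to relieve it, then follow the lever's arc nearer its top.

jog_arm(deltas=[{"rx":0,"ry":0,"rz":0,"x":0,"y":0,"z":-0.4,"jaw":-1},{"rx":0,"ry":0,"rz":0,"x":0,"y":-0.8,"z":-0.5,"jaw":-1},{"rx":0,"ry":0,"rz":0,"x":0,"y":-1.6,"z":-0.4,"jaw":-1},{"rx":0,"ry":0,"rz":0,"x":0,"y":-2.4,"z":-0.1,"jaw":-1},{"rx":0,"ry":0,"rz":0,"x":0,"y":-3.2,"z":0.2,"jaw":-1},{"rx":0,"ry":0,"rz":0,"x":0,"y":-3.9,"z":0.8,"jaw":-1},{"rx":0,"ry":0,"rz":0,"x":0,"y":-4.5,"z":1.3,"jaw":-1},{"rx":0,"ry":0,"rz":0,"x":0,"y":-4.5,"z":1.3,"jaw":-1}])

```text
time: 8.1
ee_pos: [0.4887, 0.1304, 0.1173]
ee_rot: [-0.002, 0.775, 0.632, -0.0]
wrist_force: [-6.8, 3.6, 8.7]
opening: 0.0004
```

```bash
python3 - <<'E'
from plant import arm,cams
from h import *
where(arm.read_state())
c=cams.capture("scene");f=c["frame"][...,::-1]
cv2.imwrite("pics/s10.png",cv2.resize(f[130:310,330:480],None,fx=3.3,fy=3.3,interpolation=cv2.INTER_CUBIC))
s=arm.read_state();where(s);plan(s,[(-47.5,2,93.6),(-53.5,2,78),(-55.5,2,64)])
E
```

```text
t 8.1 jig tip mm -42.2 3.3 106.3 F jig [np.float64(-7.35), np.float64(2.14), np.float64(8.7)] rverr [-0.003 -0.002 -0.003] open 0.00036608745152515686
t 8.15 jig tip mm -42.2 3.3 106.3 F jig [np.float64(-7.43), np.float64(2.34), np.float64(9.34)] rverr [-0.004 -0.001 -0.003] open 0.000139672391899247
(-47.5, 2, 93.6) xyz cm [-0.14 -0.52  1.27] rv [-0.004 -0.001 -0.003]
(-53.5, 2, 78) xyz cm [-0.14 -1.12  2.83] rv [-0.004 -0.001 -0.003]
(-55.5, 2, 64) xyz cm [-0.14 -1.31  4.23] rv [-0.004 -0.001 -0.003]
```

View pics/s10.png

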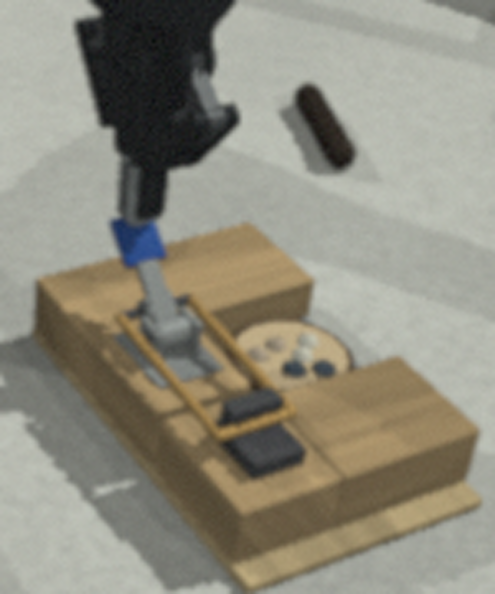

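```bash
python3 - <<'E'
from plant import arm,cams
from h import *
for n,b in(("scene",(360,185,400,230)),("top",(160,200,240,300)),("wrist",(200,200,400,330))):
    c=cams.capture(n);W=pts(c);g=c["frame"].astype(int)
    D=W-P0;J=np.stack([D@EX*1e3,D@EY*1e3,W[...,2]*1e3],-1)
    yy,xx=np.mgrid[:480,:640]
    m=(xx>b[0])&(xx<b[2])&(yy>b[1])&(yy<b[3])&np.isfinite(W[...,0])
    k=m&(g[...,2]>g[...,0]*1.5+15)&(J[...,2]>70);print(n,k.sum(),np.percentile(J[k],[3,50,97],axis=0).round(1) if k.any() else "")
    if k.sum()>20:
        q=J[k][:,[0,2]];print("face fit angle",np.rad2deg(np.arctan2(*(np.linalg.svd(q-q.mean(0))[2][0]))))
where(arm.read_state())
E
```

```text
scene 131 [[-44.4 -11.3  89.9]
 [-36.5  -1.8  96. ]
 [-29.   10.5 104.7]]
face fit angle 132.9444290062393
top 98 [[-48.7 -10.6  88.4]
 [-35.   -6.9  96. ]
 [-28.7   2.  152.5]]
face fit angle -176.29164219852174
wrist 714 [[-47.5   2.6  88.5]
 [-33.   12.7  94.5]
 [-26.9  15.4 105.2]]
face fit angle -49.49908982729941
t 8.3 jig tip mm -42.2 3.3 106.3 F jig [np.float64(-7.48), np.float64(2.3), np.float64(9.24)] rverr [-0.004 -0.001 -0.003] open 7.618277811189101e-05
```

The lever is at about 48° past upright. The contact force runs along the lever, so the paddle's end is rubbing the finger. I'll ease outward a little and then press on down.

jog_arm(deltas=[{"rx":0,"ry":0,"rz":0,"x":-0.1,"y":-0.3,"z":-0.1,"jaw":-1},{"rx":0,"ry":0,"rz":0,"x":-0.1,"y":-0.6,"z":0.4,"jaw":-1},{"rx":0,"ry":0,"rz":0,"x":-0.1,"y":-0.9,"z":1.0,"jaw":-1},{"rx":0,"ry":0,"rz":0,"x":-0.1,"y":-1.2,"z":1.8,"jaw":-1},{"rx":0,"ry":0,"rz":0,"x":-0.1,"y":-1.4,"z":2.6,"jaw":-1},{"rx":0,"ry":0,"rz":0,"x":-0.1,"y":-1.5,"z":3.4,"jaw":-1},{"rx":0,"ry":0,"rz":0,"x":-0.1,"y":-1.5,"z":4.1,"jaw":-1},{"rx":0,"ry":0,"rz":0,"x":-0.1,"y":-1.5,"z":4.1,"jaw":-1}])

```text
time: 9.3
ee_pos: [0.4732, 0.1323, 0.0755]
ee_rot: [-0.002, 0.775, 0.632, -0.001]
wrist_force: [-0.1, -0.2, 0.6]
opening: -0.0001
```

```bash
python3 - <<'E'
from plant import arm,cams
from h import *
where(arm.read_state())
c=cams.capture("scene");f=c["frame"][...,::-1]
cv2.imwrite("pics/s11.png",cv2.resize(f[130:310,330:480],None,fx=3.3,fy=3.3,interpolation=cv2.INTER_CUBIC))
E
```

```text
t 9.3 jig tip mm -57.8 2.2 64.5 F jig [np.float64(-0.03), np.float64(-0.25), np.float64(0.6)] rverr [-0.005 -0.001 -0.003] open -8.621175684943392e-05
```

View pics/s11.png

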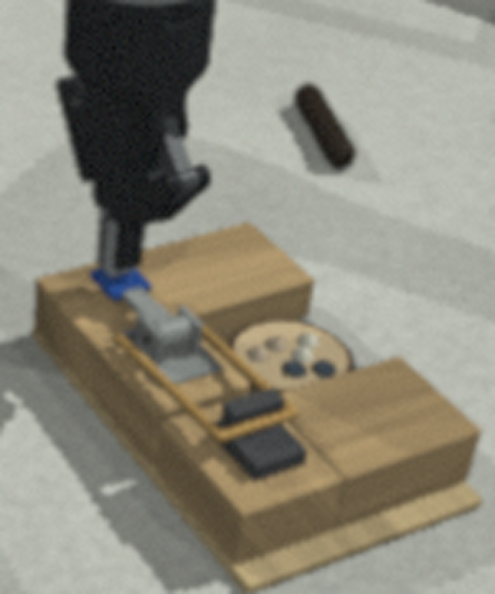

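The lever lies flat (120,283), the loop is taut round the keeper (255,425), and the wrist reads no force. I'll retreat straight up and check.

jog_arm(deltas=[{"rx":0,"ry":0,"rz":0,"x":0,"y":0,"z":-2,"jaw":-1},{"rx":0,"ry":0,"rz":0,"x":0,"y":0,"z":-7,"jaw":-1},{"rx":0,"ry":0,"rz":0,"x":0,"y":-4,"z":-12,"jaw":-1},{"rx":0,"ry":0,"rz":0,"x":0,"y":-7,"z":-15,"jaw":-1},{"rx":0,"ry":0,"rz":0,"x":0,"y":-7,"z":-15,"jaw":-1},{"rx":0,"ry":0,"rz":0,"x":0,"y":-7,"z":-15,"jaw":-1},{"rx":0,"ry":0,"rz":0,"x":0,"y":-7,"z":-15,"jaw":-1},{"rx":0,"ry":0,"rz":0,"x":0,"y":-7,"z":-15,"jaw":-1},{"rx":0,"ry":0,"rz":0,"x":0,"y":-7,"z":-15,"jaw":-1}])

```text
time: 10.48
ee_pos: [0.4056, 0.146, 0.2254]
ee_rot: [-0.002, 0.775, 0.631, -0.002]
wrist_force: [-0.2, 0.9, 0.3]
opening: -0.0
```

```bash
python3 - <<'E'
from plant import arm,cams
from h import *
s=arm.read_state();where(s);print(abs(s["joint_velocities"]).max())
for n,b in(("top",(120,150,260,330)),("scene",(320,150,480,310)),("wrist",(0,0,640,300))):
    c=cams.capture(n);W=pts(c);g=c["frame"].astype(int)
    D=W-P0;J=np.stack([D@EX*1e3,D@EY*1e3,W[...,2]*1e3],-1)
    yy,xx=np.mgrid[:480,:640]
    m=(xx>b[0])&(xx<b[2])&(yy>b[1])&(yy<b[3])&np.isfinite(W[...,0])
    k=m&(g[...,2]>g[...,0]*1.5+15)&(abs(J[...,0])<100)&(abs(J[...,1])<25)&(J[...,2]>48)
    print(n,"blue",k.sum(),np.percentile(J[k],[3,50,97],axis=0).round(1) if k.any() else "")
    k=m&(g.max(-1)<90)&(abs(J[...,0]-80)<25)&(abs(J[...,1])<25)&(abs(J[...,2]-70)<4)
    print(" keeper",np.percentile(J[k],[3,50,97],axis=0).round(1) if k.any() else "")
    k=m&(J[...,0]>80)&(J[...,0]<112)&(abs(J[...,1])<32)&(J[...,2]>54)&(J[...,2]<64)&(g[...,0]>g[...,2]*1.4)
    print(" bar",np.percentile(J[k],[3,50,97],axis=0).round(1) if k.any() else "")
    f=c["frame"][...,::-1]
    cv2.imwrite(f"pics/{n}12.png",cv2.resize(f[150:310,190:490],None,fx=2.6,fy=2.6,interpolation=cv2.INTER_CUBIC) if n=="scene" else f)
E
```

```text
t 10.47 jig tip mm -126.7 2.1 214.4 F jig [np.float64(-0.41), np.float64(0.87), np.float64(0.28)] rverr [-0.006 -0.    -0.003] open -1.2642671502454682e-05
0.009746243270312201
top blue 286 [[-66.  -10.1  59.8]
 [-53.6   1.3  61.8]
 [-41.2  13.   64. ]]
 keeper [[ 73.3 -12.4  67.4]
 [ 78.6   2.1  70. ]
 [ 84.1  16.8  72.1]]
 bar [[ 80.3 -22.1  54.7]
 [ 84.1  -9.9  60.7]
 [105.6  25.3  63.3]]
scene blue 103 [[-64.4 -12.8  60.9]
 [-52.2  -1.7  62.2]
 [-41.1  10.8  63.9]]
 keeper [[ 73.5 -15.1  66.4]
 [ 80.5  -1.2  69.8]
 [ 85.1  14.2  71.8]]
 bar [[ 80.9 -24.6  57.5]
 [ 85.1  -3.1  61. ]
 [ 88.   21.7  63.1]]
wrist blue 840 [[-64.7  -9.2  60.3]
 [-51.9   3.5  61.9]
 [-39.2  15.   63.3]]
 keeper [[ 74.9 -11.1  66.8]
 [ 79.5   3.6  69.9]
 [ 86.   16.9  71.5]]
 bar [[ 80.6 -20.5  55. ]
 [ 84.4  19.2  61.2]
 [107.   27.1  62.6]]
```

View pics/scene12.png

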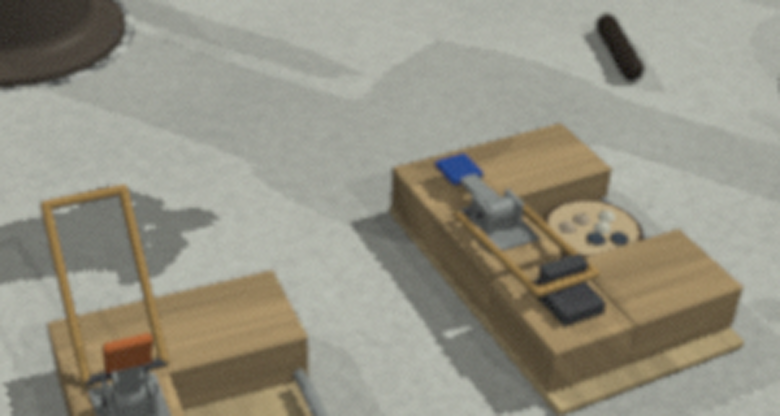

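View pics/wrist12.png

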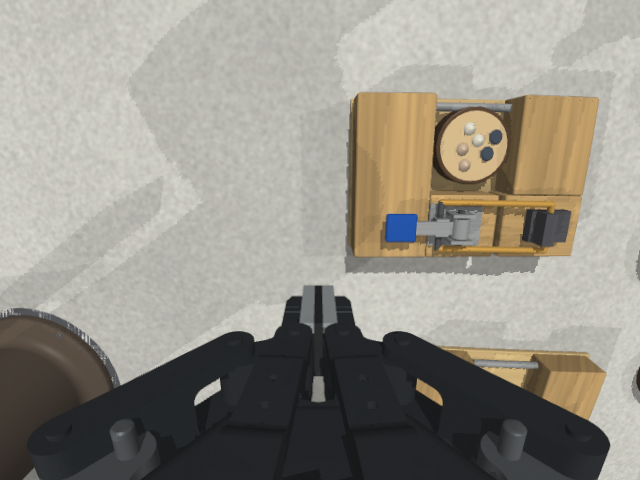

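The lever is flat at wrist (401,228), and all three cameras put its top at 62 mm. The loop is round the keeper (546,226), which has drawn in by about 6 mm. The orange jig's loop still leans back, untouched. I'll hand in.

```bash
python3 -c "
from plant import arm
print(arm.close_job())"
```

```text
the job is handed in; nothing more can be done
None
```

The wood slice is clamped: the loop is hooked behind its keeper and the blue lever has snapped flat. I handed the job in at about 10.6 s, with the gripper well clear.

I tipped the brass loop over with the shut fingers, saw that it had landed behind the keeper, then pushed the lever over.

**Last checks**
- **Lever:** all three cameras show it flat, with its top at about 62 mm. It stayed flat for about a second after I let go.
- **Keeper:** it has drawn in about 5–6 mm towards the pivot. The pictures show the loop's bar still round its far side. The bar's depth readings at the end were mixed with the loop's legs, so that check is by eye.
- **Wrist force:** about 1 N, with nothing touching.
- **Orange jig:** never touched; its loop still leans back as at the start.

**What did not go as planned**
- **Refused call:** the first move call was refused, and nothing moved.
- **Rubbing on the lever:** the lever's paddle rubbed on a finger during the push, giving up to about 18 N at the wrist. I eased off and followed the arc higher.
- **Camera disagreement:** the cameras differed by several mm, mostly sideways. Against the stated geometry, the flat lever measured 6–8 mm nearer the pivot and the hooked bar 2–7 mm beyond its stated range. I put this down to an error in my pivot estimate.

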